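# Move the saucepan to the large burner and hold its knob at spark

### The job

The saucepan stands on the hob's small burner and has to go on the large one: slide it sideways along the grate, without lifting or tipping it, until it stands centred over the large burner. Then light that burner: turn the knob in front of it anticlockwise past its two clicks (low and full) as far as it goes, to the spring-loaded spark position, and hold it there against the spring; finish while still holding the knob at spark. Leave the small burner's knob off and everything else on the counter where it stands.

Things in the scene. Friction and masses are not known exactly. Their poses are not given: they have to be found in the camera images.
- hob: fixed two-burner gas hob, steel deck 370 (x) x 560 (y) mm, 60 mm high, turned a little; origin: centre of its underside, x to the back, y left. Two black grates form one level top 231 x 500 mm, 100 mm above the counter, with bars along y on which a pan slides; the grate's front edge is 55 mm behind the knobs' axes. Burners 130 mm left and right of the middle; which is the large one varies
- burner_large_top (a point): top centre of the large burner (cap 84 mm across, crown 92 mm), 15 mm below the grate's top, where the pan must go; axes as the hob's
- burner_small_top (a point): top centre of the small burner (cap 46 mm across, crown 54 mm), where the pan stands at the start; axes as the hob's
- pan_center (a point): open aluminium saucepan, 150 mm across (154 at the rim), 70 mm high, wall 3 mm, about 0.65 kg, loose on the grate: the point on its axis half-way up, 35 mm above its base. z up; -x points from the pan along its handle, at first to the hob's front right (43 to 72 degrees to the right of straight to the front)
- pan_handle (a point): gripping point in the middle of the saucepan's straight level black handle, 155 mm from the pan's axis and 50 mm above its base (150 mm above the counter); the handle is a bar 18 mm wide, 14 mm high, 130 mm long along the pan's x axis (95 to 225 mm from the pan's axis); axes as the pan's
- knob_large (a joint): turning of the large burner's knob about its upright axis, rad: 0 = off (start), grows anticlockwise seen from above. Light clicks (0.03 N m) hold it at 0.41 (low) and 0.89 (full); beyond, a spring of about 0.16 N m pushes back towards full, up to the spark position at the stop, 1.35. Let go there, it springs back to 0.89
- knob_large_grip (a point): point on the axis of the large burner's black knob, in its grip bar, 82 mm above the counter; knob 170 mm in front (robot side) of its burner's centre. Skirt 44 mm across, 4 mm high; upright grip bar 44 mm long (x), 14 mm wide (y): its top 10 mm above this point, the skirt's top 16 mm below it. x runs to the bar's marked end (to the hob's back at off), z up
- knob_small (a joint): the same for the small burner's knob; stays off (0)
- knob_small_grip (a point): the same point on the small burner's knob, 170 mm in front of the small burner
- lid: bystander: aluminium saucepan lid 166 mm across lying on the counter, 40 mm high over its knob, origin at its underside
- cup: bystander: glass cup 72 mm across, 95 mm high, origin at its underside
- canister: bystander: steel canister 100 mm across, 118 mm high, origin at its underside
- scoop: bystander: red plastic scoop lying on the counter, 75 x 55 x 35 mm bowl with a 90 mm handle, origin at the underside of the bowl

How it is judged (in metres and radians):
On the way, in this order (a step that is already met when the one before it is completed fails the run):
1. the saucepan stands on the grate centred over the large burner, whose knob is still off (horizontal distance between pan_center and burner_large_top below 0.025 m and height (world z) of pan_center below 0.141 m and angle between pan_center's own z axis and vertical below 0.06 rad and value of joint knob_large below 0.2 rad), for 0.3 s.
2. the large burner's knob is held by the fingers in the spark position, past low and full (value of joint knob_large above 1.2 rad and contact force between the fingers and knob_large above 0.5 N), for 0.3 s.
At the end, for the whole second after the job is handed in: the robot's fingers still hold the large burner's knob turned beyond 1.2 rad (spark is 1.35), with the saucepan standing level on the grate within 25 mm of the large burner's centre and the small burner's knob off (all of step 2 and horizontal distance between pan_center and burner_large_top below 0.025 m and height (world z) of pan_center between 0.129 and 0.141 m and angle between pan_center's own z axis and vertical below 0.06 rad and value of joint knob_small below 0.2 rad); the arm keeps its last pose, push and grip.
It fails at once if the saucepan is lifted off the grate (more than 10 mm) or tipped (more than 7 degrees) (height (world z) of pan_center above 0.145 m or angle between pan_center's own z axis and vertical above 0.12 rad).
It fails at once if the small burner's knob is turned on (value of joint knob_small above 0.25 rad).
It fails at once if the lid, cup, canister or scoop is moved more than 20 mm (distance of any of lid, cup, canister, scoop from where it was at the start of the episode above 0.02 m).
It also fails if it takes over 58 s, if anything falls off the work surface, if the arm or the gripper's body presses on something with over 40 N, if the wrist force passes 120 N, or if a joint passes its speed limit or range.

### The arm

A 6-joint arm with a two-finger parallel gripper is mounted at the origin on the work surface. World frame = base frame: x ahead of the robot, y to its left, z up, the work surface at z = 0. Lengths are in mm, angles in rad, forces in N, time in s.
With the tool pointing down it reaches from about 300 to 775 mm from the base axis. Payload 14.6 kg.
Tool frame: the origin (TCP) lies on the centre line of the jaws, within the pads' length; the fingertips stand 19 mm ahead of it and the grasp point (between the pads) is the TCP (bot.tip_reach is the distance from the TCP to the fingertips, in mm); z points along the fingers, y is the line along which they close (so a half turn about z gives the same grasp; the last joint's range is limited). The gripper opens to 85 mm and grips with 20 to 120 N. Pads are 22 mm wide; open, the fingers measure 114 mm over their backs; the gripper's body (76 mm by 85 mm) begins 54 mm behind the grasp point. The pads swing forward as they close: fully open they stand 13 mm farther back than shut.
Start: joints at [1.177, 0.3, 1.521, -0, 1.321, -0.067], TCP at [176.555, 520.882, 250.281] pointing down, gripper open.
Joint ranges: [-3.03, 3.03], [-0.79, 2.21], [0.23, 2.52], [-1.04, 4.18], [0, 3.07], [-2.55, 2.55]. Speed limits (rad/s): [2.22, 2.22, 2.57, 3.14, 3.14, 3.14].

### API

Orientations are given as a unit quaternion [w, x, y, z].
In Python, from rig import bot gives the robot as it stands. Calls block until the motion is done:
- bot.move_to(position, orientation): joint-space move of the TCP to a pose.
- bot.servo_line(position, attitude=None, speed=150, until_force=None): straight line of the TCP; attitude=None keeps the orientation; speed is the mean speed in mm/s. With until_force (N) it stops when the force on the tool has changed by that much, and returns True; else False.
- bot.move_joints(angles): joint-space move.
- bot.move_gripper(opening, grip_force=None): finger opening in mm; grip_force is the grip in N (None keeps the last); returns when the fingers have stopped.
- bot.dwell(seconds).
- bot.ik(position, orientation): joint angles nearest the present ones, or None.
- bot.read_state(): the state.
- bot.read_camera(name): name is "scene" or "top"; returns a dict with "image" (420x560x3 uint8, blue, green, red), "depth" (420x560 float32, mm along the optical axis (not along the pixel's ray), 0 where there is no reading), "fovy" (degrees; the focal length in pixels is half the picture's height over the tangent of half this angle, whatever the lens; pixels are square), "cx", "cy" (the principal point, pixels), "eye" and "attitude" of the camera in the world. Camera axes: x right, y down, z forward; pixel columns grow to the right and rows downward; lengths in mm; the calibration is good to about 2 mm. A picture is of the moment at which its call begins.
A pose or a line that the arm cannot do raises bot.MotionError and nothing moves.
- bot.finish_job(): hands the job in; it is judged then, once.
The state is a dict: "clock": time; "joint_positions": joint angles; "qvel": joint speeds; "effort": joint torques, N m; "ee_pos": TCP position; "tool_rot": TCP orientation; "ft_force": force on the tool from outside, world axes, zero at the start; "moment": the same for the moment, N m; "grip_width": finger opening in mm; "grip_force": force on a finger pad.
Only numpy, scipy, OpenCV 4.12 (cv2) and the standard library are available. Lean on these libraries where they do the work, as an engineer would, in place of code of your own. Each camera call takes 0.05 s, during which the arm holds its last target. There are 200 camera calls.

## Working session

There is one attempt and no reset: what is moved stays moved. The work goes in short steps, each a Python script; the robot and the scene stay as the last script left them, time stands still between calls to the robot, and variables do not carry over. Pictures are saved under pics/ and viewed, at most 10 in all, crops included, and the job is handed in when it is done.

```bash
mkdir -p pics; python3 - <<'E'
from rig import bot
import cv2,numpy as np
for n in("top","scene"):
    c=bot.read_camera(n); cv2.imwrite(f"pics/{n}0.png",c["image"]); np.savez(f"{n}0.npz",**c)
    print(n,c["fovy"],c["cx"],c["cy"],c["eye"],c["attitude"])
print(bot.read_state())
E
```

```text
top 50.65160162006959 284.96146875562556 210.3952486297502 [ 330.0031355  -105.29887241 1376.01761066] [ 0.04340314 -0.69796208  0.71330052 -0.04655615]
scene 43.84302209375778 286.61240512282967 209.12271349210658 [ 956.28156925  752.97133833 1143.16857478] [-0.1034223   0.22918956  0.89695556 -0.3636574 ]
{'clock': 0.1, 'joint_positions': array([ 1.17742921e+00,  3.00422837e-01,  1.52154139e+00, -2.81377127e-05,
        1.32067902e+00, -6.65553840e-02]), 'qvel': array([ 0.00174353, -0.00187298,  0.00074406, -0.00097733,  0.00138139,
       -0.00232407]), 'effort': array([ 5.85158286e-04, -5.44370198e+01, -3.62373805e+01, -1.91684757e-05,
        2.99464817e-03, -2.45993988e-06]), 'ee_pos': array([176.47490425, 520.71475934, 249.76456356]), 'tool_rot': array([-1.06465433e-04,  1.62676176e-01,  9.86679373e-01, -5.14574495e-04]), 'ft_force': array([ 0.16222002, -0.26401734,  0.03398587]), 'moment': array([-0.0014881 , -0.0749734 ,  0.02620333]), 'grip_force': 0.0, 'grip_width': 85.4267241789874}
```

View pics/top0.png

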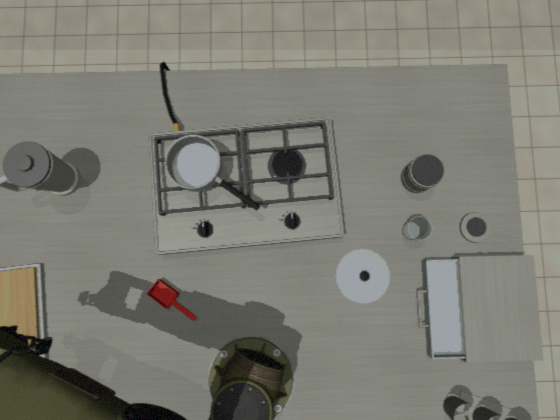

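View pics/scene0.png

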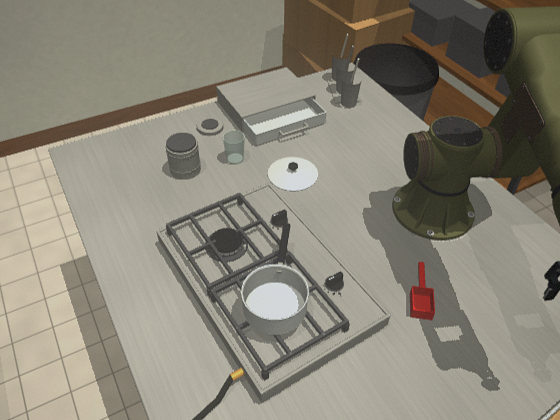

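The top view shows the pan at (193,163) on the left burner, with its handle running to (258,206). The large burner is at (287,164), its knob at (292,220) and the small knob at (205,229). Next I'll get metric poses from the depth.

```bash
cat >h.py <<'E'
import numpy as np,cv2
from scipy.spatial.transform import Rotation as R
def cloud(c):
    H,W=c["depth"].shape; f=H/2/np.tan(np.radians(float(c["fovy"]))/2)
    v,u=np.mgrid[:H,:W]; d=c["depth"].astype(float)
    P=np.stack([(u-c["cx"])/f*d,(v-c["cy"])/f*d,d],-1)
    q=c["attitude"]; return P@R.from_quat(np.r_[q[1:],q[0]]).as_matrix().T+c["eye"]
def circ(p):
    A=np.c_[2*p,np.ones(len(p))]; s=np.linalg.lstsq(A,(p**2).sum(1),rcond=None)[0]
    return s[:2],np.sqrt(s[2]+s[0]**2+s[1]**2)
def down(a): # tool down, finger closing axis (y) at world angle a
    y=np.array([np.cos(a),np.sin(a),0]);z=np.array([0,0,-1.]);x=np.cross(y,z)
    q=R.from_matrix(np.c_[x,y,z]).as_quat(); return np.r_[q[3],q[:3]]
E
cat >m.py <<'E'
from h import *
for n in("top","scene"):
    c=dict(np.load(n+"0.npz")); P=cloud(c); ok=c["depth"]>0
    z=P[...,2]; roi=ok&(P[...,0]>330)&(P[...,0]<800)&(P[...,1]>-330)&(P[...,1]<330)
    if n=="top":
        print("z hist",np.histogram(z[roi],bins=np.arange(-5,190,10)))
    m=roi&(z>50)&(z<112)
    k,l,s,ce=cv2.connectedComponentsWithStats(m.astype(np.uint8)); i=1+s[1:,4].argmax()
    r=cv2.minAreaRect(P[l==i][:,:2].astype(np.float32)); print(n,"hob",r)
    g=P[roi&(z>93)&(z<107)][:,:2].astype(np.float32)
    k=roi&(z>82)&(z<97)&(P[...,0]<480)
    _,l,s,ce=cv2.connectedComponentsWithStats(k.astype(np.uint8))
    for j in range(1,len(s)):
        if s[j,4]>8: q=P[l==j]; print(" knob?",q[:,:2].mean(0),s[j,4],cv2.minAreaRect(q[:,:2].astype(np.float32)))
    rim=P[roi&(z>163)&(z<176)][:,:2]; ce,ra=circ(rim)
    for _ in range(5):
        e=abs(np.linalg.norm(rim-ce,axis=1)-ra); ce,ra=circ(rim[e<4])
    print(" rim",ce,ra,len(rim))
    D=np.linalg.norm(P[...,:2]-ce,axis=-1)
    hh=P[roi&(z>142)&(z<166)&(D>100)&(D<240)][:,:3]
    if len(hh):
        v=hh[:,:2].mean(0)-ce; print(" handle mean",hh.mean(0),"ang",np.degrees(np.arctan2(v[1],v[0])),len(hh),np.linalg.norm(v),
        cv2.minAreaRect(hh[:,:2].astype(np.float32)))
    b=P[roi&(z>76)&(z<91)&(P[...,0]>510)&(P[...,1]<-20)][:,:2]
    if len(b): print(" burner med",np.median(b,0),cv2.minEnclosingCircle(b.astype(np.float32)),len(b))
    tall=ok&(z>20)&(P[...,0]>150)&(P[...,0]<800)&(P[...,1]>-600)&(P[...,1]<700)
    if n=="top":
        _,l,s,ce=cv2.connectedComponentsWithStats(tall.astype(np.uint8))
        for j in range(1,len(s)):
            if s[j,4]>30: q=P[l==j]; print("  obj",q.min(0).round(),q.max(0).round())
E
python3 m.py
```

```text
z hist (array([ 7513,   446,    24,    41,    90,  2090, 13125,   488,   364,
         858,  3514,   872,    98,   105,   107,   251,   320,   268,
           1]), array([ -5,   5,  15,  25,  35,  45,  55,  65,  75,  85,  95, 105, 115,
       125, 135, 145, 155, 165, 175, 185]))
top hob ((582.0242919921875, 8.18133544921875), (371.82293701171875, 561.03857421875), 4.228365898132324)
 knob? [ 461.1499415  -131.56107897] 58 ((461.4610595703125, -131.7272186279297), (33.92784881591797, 13.841190338134766), 6.213528633117676)
 knob? [447.2718505  127.34731744] 77 ((447.0791320800781, 127.98210144042969), (44.16774368286133, 13.906299591064453), 5.250156402587891)
 rim [627.6495042  144.10179874] 73.99681712802483 295
 handle mean [531.56277556  12.96114227 155.77821322] ang -126.23022473103111 290 162.57469422050613 ((532.0574340820312, 12.980415344238281), (123.84576416015625, 18.358474731445312), 53.657039642333984)
 burner med [ 636.35487922 -119.20680181] ((632.68212890625, -138.85520935058594), 153.59014892578125) 678
  obj [ 377. -284.   21.] [799. 301. 175.]
  obj [558. 517.  20.]
[... 338 characters left out ...]
828369140625, 564.8241577148438), 4.191934585571289)
 knob? [ 462.25210393 -130.34040539] 71 ((461.2174987792969, -132.55519104003906), (36.846092224121094, 16.38545036315918), 6.757575511932373)
 knob? [448.06970957 128.43787007] 108 ((448.1290283203125, 127.37682342529297), (43.94853591918945, 16.6920108795166), 3.7852511405944824)
 rim [627.27974081 143.4855765 ] 73.87229067916157 508
 handle mean [533.38127868  15.52613829 157.4955568 ] ang -126.27175287411812 282 158.7152765754311 ((531.24560546875, 11.63051986694336), (126.50003051757812, 18.297630310058594), 54.088871002197266)
 burner med [ 634.07774504 -118.43319309] ((640.6975708007812, -133.13465881347656), 158.30496215820312) 709
```

```bash
python3 - <<'E'
from rig import bot
from h import *
pan=np.array([627.5,143.8]); tgt=np.array([635.5,-119.3]); a=np.radians(-126.2)
g0=pan+155*np.array([np.cos(a),np.sin(a)]); g1=g0+tgt-pan
print(g0,g1,bot.tip_reach)
best=None
for da in(np.pi/2,-np.pi/2):
    q=down(a+da); s=[bot.ik(np.r_[p,z],q) for p,z in((g0,260),(g0,150),(g1,150),(g1,260))]
    print([None if x is None else np.round(x,2) for x in s])
    if all(x is not None for x in s):
        c=max(abs(x[5]) for x in s)
        if best is None or c<best[0]: best=(c,q)
q=best[1]
bot.move_to(np.r_[g0,260],q)
c=bot.read_camera("top"); cv2.imwrite("pics/top1.png",c["image"][80:300,100:400])
bot.servo_line(np.r_[g0,150],speed=100); s0=bot.read_state(); print(s0["ft_force"],s0["ee_pos"])
bot.move_gripper(0,40); s=bot.read_state(); print(s["ft_force"],s["grip_width"],s["grip_force"],s["ee_pos"],s["clock"])
c=bot.read_camera("scene"); cv2.imwrite("pics/scene1.png",c["image"])
E
```

```text
[535.95612152  18.72115162] [ 543.95612152 -244.37884838] 19.0
[array([-0.03,  0.26,  1.55, -0.  ,  1.33,  0.6 ]), array([-0.03,  0.37,  1.67, -0.  ,  1.1 ,  0.6 ]), array([-0.48,  0.5 ,  1.49, -0.  ,  1.15,  0.15]), array([-0.48,  0.4 ,  1.37, -0.  ,  1.38,  0.15])]
[array([-0.03,  0.26,  1.55, -0.  ,  1.33, -2.54]), array([-0.03,  0.37,  1.67, -0.  ,  1.1 , -2.54]), None, None]
[0.05763114 0.08539438 0.17126847] [536.24579004  18.73436519 150.5991176 ]
[-1.69130365  1.05013798  2.61790047] 17.505897061214025 44.09940719604492 [535.96140786  18.71553913 150.13590135] 4.2333
```

View pics/scene1.png

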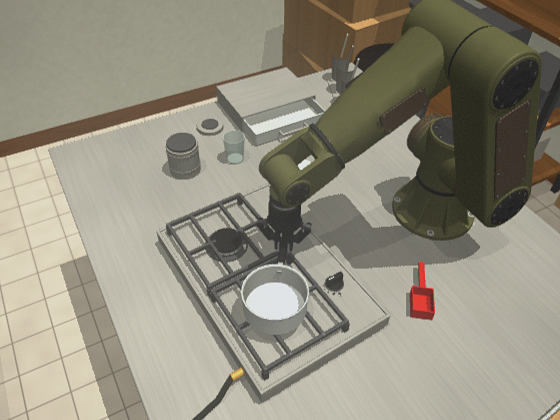

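The gripper holds the handle (opening 17.5 mm, jaws at about pixel (285,240)) and the pan hasn't moved. Sliding it now.

```bash
python3 - <<'E'
from rig import bot
from h import *
s=bot.read_state(); p0=np.array([535.96,18.72,150]); 
for f in(.25,.5,.75,1):
    bot.servo_line(p0+f*np.array([8,-263.1,0]),speed=70); s=bot.read_state(); print(s["ft_force"].round(1),s["moment"].round(2),s["ee_pos"].round(1),round(s["clock"],1))
for n in("top","scene"):
    c=bot.read_camera(n); cv2.imwrite(f"pics/{n}2.png",c["image"])
    P=cloud(c); z=P[...,2]; roi=(c["depth"]>0)&(abs(P[...,0]-635)<100)&(abs(P[...,1]+119)<100)
    rim=P[roi&(z>163)&(z<176)][:,:2]; ce,ra=circ(rim)
    for _ in range(8):
        e=abs(np.linalg.norm(rim-ce,axis=1)-ra); ce,ra=circ(rim[e<4])
    print(n,ce,ra,(e<4).sum())
    k=(c["depth"]>0)&(z>84)&(z<97)&(np.hypot(P[...,0]-466,P[...,1]+132)<32)
    print(" knob",cv2.minAreaRect(P[k][:,:2].astype(np.float32)),k.sum())
    if n=="top":
        k=(c["depth"]>0)&(z>84)&(z<97)&(np.hypot(P[...,0]-447,P[...,1]-128)<32)
        print(" knobS",cv2.minAreaRect(P[k][:,:2].astype(np.float32)),k.sum())
E
```

```text
[-2.6 -3.7  5.1] [-0.62  0.37  0.18] [537.9 -47.5 150.2] 5.4
[-2.5 -3.5  2.7] [-0.42  0.4   0.21] [ 539.9 -113.1  150.2] 6.5
[-2.6 -1.6  3.2] [-0.34  0.38  0.29] [ 541.9 -178.9  150.2] 7.6
[-1.2 -1.5  2.8] [-0.32  0.32  0.24] [ 543.9 -244.7  150.2] 8.7
top [ 634.56396046 -118.24655646] 73.83635934220571 294
 knob ((486.5142517089844, -124.46416473388672), (0.0, 0.0), 0.0) 1
 knobS ((447.2956848144531, 127.2851791381836), (44.67545700073242, 14.106691360473633), 3.5718111991882324) 77
scene [ 634.2647881  -119.18732994] 74.00673874646536 388
 knob ((465.48828125, -130.64553833007812), (43.27146911621094, 16.620431900024414), 3.253028392791748) 77
```

View pics/scene2.png

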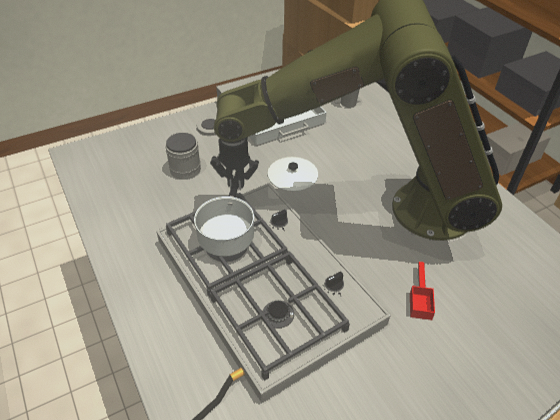

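The pan is at (634.4,-118.7) over the large burner, which is about 1 mm from target. At pixel (224,225) it stands level, and the small burner at (278,312) is clear. Next I release, go up and head for the knob.

```bash
python3 - <<'E'
from rig import bot
from h import *
bot.move_gripper(50); s=bot.read_state(); p=s["ee_pos"]
bot.servo_line([p[0],p[1],260],speed=120)
k=np.array([466,-131.8]); a=np.radians(4.1)
best=None
for o in(np.pi/2,-np.pi/2):
    js=[bot.ik(np.r_[k,z],down(a+o+t)) for z,t in((200,0),(87,0),(87,.7),(87,1.45))]
    print([None if x is None else x.round(2) for x in js])
    if all(x is not None for x in js): best=o if best is None else best
print(best)
bot.move_to(np.r_[k,220],down(a+best))
c=bot.read_camera("scene"); cv2.imwrite("pics/scene3.png",c["image"][100:350,150:400])
P=cloud(c); z=P[...,2]
m=(z>84)&(z<97)&(np.hypot(P[...,0]-466,P[...,1]+132)<32); print(cv2.minAreaRect(P[m][:,:2].astype(np.float32)),m.sum())
print(bot.servo_line(np.r_[k,87],speed=80,until_force=8)); s=bot.read_state(); print(s["ee_pos"],s["ft_force"],s["clock"])
c=bot.read_camera("scene"); cv2.imwrite("pics/scene4.png",cv2.resize(c["image"][120:320,180:400],None,fx=3,fy=3)[:600,:660])
E
```

```text
[array([-0.35,  0.2 ,  1.76, -0.  ,  1.17, -1.99]), array([-0.35,  0.37,  1.86, -0.  ,  0.92, -1.99]), None, None]
[array([-0.35,  0.2 ,  1.76, -0.  ,  1.17,  1.15]), array([-0.35,  0.37,  1.86, -0.  ,  0.92,  1.15]), array([-0.35,  0.37,  1.86, -0.  ,  0.92,  0.45]), array([-0.35,  0.37,  1.86, -0.  ,  0.92, -0.3 ])]
-1.5707963267948966
((466.418701171875, -130.30555725097656), (43.47541809082031, 17.950525283813477), 7.549195766448975) 79
False
[ 466.19396285 -131.86528819   87.36808118] [-0.55392974  0.57091648  0.056459  ] 13.0417
```

View pics/scene4.png

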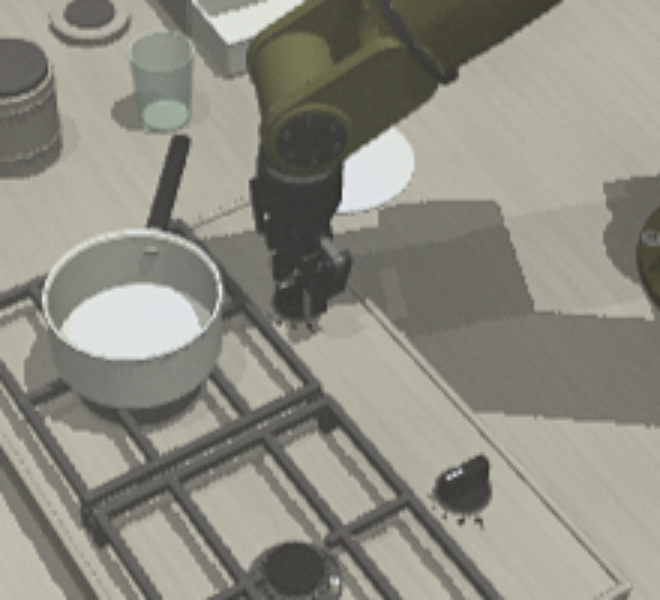

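The fingers straddle the large knob at (300,300) in the crop. I'll grip it and turn joint 6.

```bash
python3 - <<'E'
from rig import bot
from h import *
def show(t):
    s=bot.read_state(); print(t,s["ft_force"].round(1),s["moment"].round(2),s["ee_pos"].round(1),round(s["grip_width"],1),round(s["grip_force"],1),round(s["joint_positions"][5],3),round(s["clock"],1))
    return s
bot.move_gripper(0,50); s=show("grip")
j=s["joint_positions"].copy(); j0=j[5]
for t in(.25,.5,.75,1.0,1.15,1.25,1.33,1.38):
    j[5]=j0-t; bot.move_joints(j); show(t)
bot.dwell(.5); show("hold")
c=bot.read_camera("scene"); cv2.imwrite("pics/scene5.png",cv2.resize(c["image"][120:320,180:400],None,fx=3,fy=3)[:600,:660])
P=cloud(c); z=P[...,2]; roi=(c["depth"]>0)&(abs(P[...,0]-635)<100)&(abs(P[...,1]+119)<100)
rim=P[roi&(z>163)&(z<176)][:,:2]; ce,ra=circ(rim)
for _ in range(8):
    e=abs(np.linalg.norm(rim-ce,axis=1)-ra); ce,ra=circ(rim[e<4])
print(ce,ra)
E
```

```text
grip [-2.6 -8.6  2.6] [-1.14  0.37  0.05] [ 466.1 -132.6   87.4] 13.0 51.6 1.148 13.5
0.25 [-0.4 -0.6  0.6] [0.14 0.19 0.02] [ 466.1 -132.7   87.4] 12.8 51.4 0.902 13.9
0.5 [-2.1  0.   2.3] [ 0.18  0.49 -0.02] [ 466.  -132.6   87.4] 13.0 51.6 0.655 14.2
0.75 [-4.5  0.5  3.1] [0.33 0.79 0.  ] [ 466.  -132.6   87.4] 13.3 51.8 0.406 14.6
1.0 [-5.5  1.5  4.5] [ 0.32  0.99 -0.07] [ 465.9 -132.6   87.4] 13.0 52.0 0.155 14.9
1.15 [-5.9  1.5  4.7] [ 0.33  1.1  -0.14] [ 465.8 -132.5   87.4] 12.9 52.1 0.005 15.2
1.25 [-7.3  0.8  5.1] [ 0.3   1.26 -0.18] [ 465.8 -132.6   87.4] 12.9 52.0 -0.095 15.4
1.33 [-5.9  2.1  6.1] [ 0.29  1.24 -0.15] [ 465.8 -132.6   87.4] 13.1 52.1 -0.175 15.7
1.38 [-6.4  1.2  4.8] [ 0.24  1.27 -0.69] [ 465.8 -132.6   87.4] 12.7 52.5 -0.224 15.9
hold [-6.1  1.2  5.5] [ 0.2   1.17 -0.65] [ 465.8 -132.6   87.4] 13.0 52.5 -0.224 16.4
[ 634.10363551 -119.28001105] 74.02576414207711
```

View pics/scene5.png

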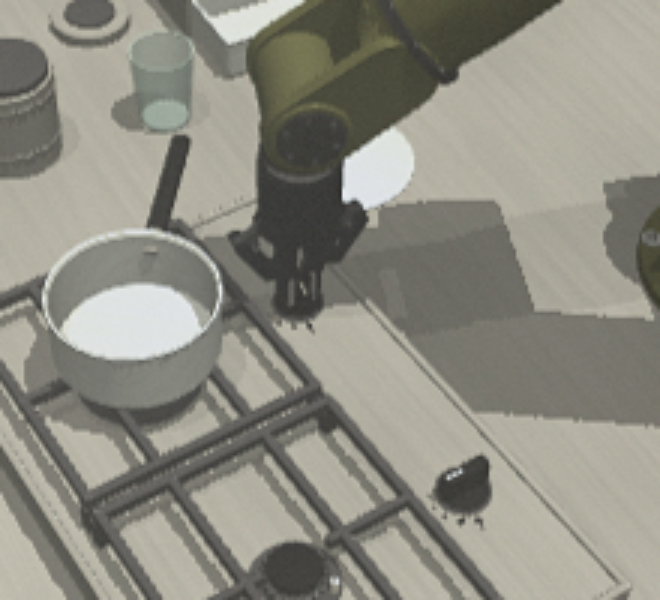

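The moment jumps to 0.65 N m, so the knob is against its stop at spark. The pan is still centred at (634,-119), and the small knob at crop pixel (465,485) is still off.

```bash
python3 -c "
from rig import bot
print(bot.finish_job())"
```

```text
the job is handed in; nothing more can be done
None
```

I slid the saucepan onto the large burner, about 1 mm off centre by the camera, and handed the job in with the large knob held against its spark stop; the small knob stayed off, nothing else looked disturbed, and no verdict came back.

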